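# Cover the resin pot and hold the light shield at balance

### The arm

A 6-joint arm with a two-finger parallel gripper is mounted at the origin on a cart in front of the work surface, level with it; the furniture and walls round the work are solid. World frame = base frame: x ahead of the robot, y to its left, z up, the work surface at z = 0. Lengths are in m, angles in rad, forces in N, time in s.
With the tool pointing down it reaches from about 0.3 to 0.85 m from the base axis. Payload 4.2 kg.
Tool frame: the origin (TCP) lies midway between the tips of the shut fingers; the grasp point (between the pads) lies bot.grasp_offset behind it (bot.grasp_offset is the distance from the TCP to the grasp point, in m); x points along the fingers, y is the direction in which the jaws open and shut, and the axes are right-handed (so a half turn about x gives the same grasp; the last joint's range is limited). The gripper opens to 91 mm and grips with 3 to 60 N. Pads are 32 mm wide; open, the fingers measure 118 mm over their backs; the gripper's body (76 mm by 178 mm) begins 60 mm behind the grasp point.
Start: joints at [-1.217, 0.32, 1.565, -0, 1.257, -0.02], TCP at [0.21, -0.535, 0.214] pointing down, gripper open.
Joint ranges: [-3.11, 3.11], [-0.84, 2.01], [0.21, 2.61], [-1.34, 4.49], [0.05, 2.63], [-2.56, 2.56]. Speed limits (rad/s): [2.57, 2.57, 3.14, 3.14, 3.14, 3.14].

### API

Orientations are given as a 3x3 rotation matrix whose columns are the frame's x, y, z axes.
In Python, from bench import bot gives the robot as it stands.
- The arm moves only by the shell command python3 -m inch 'ROWS'. ROWS is JSON, one flat list of numbers, 7 for each row, row after row: the shift along the tool's x, y, z in units of 25 mm (1.0 is 25 mm), then the turn, a rotation vector about the tool's x, y, z in units of 5 degrees (1.0 is 5 degrees), then the finger opening in mm, from 0 to 91.2. A call has exactly 5 rows; each row is the pose to reach, as a shift and turn from the pose measured when the call began, along the tool's axes at that moment; what a row does not reach only later rows make up. A row lasts 1/10 s, in which the tool goes at most 50 mm and 8.59 degrees, less where a joint would pass 70% of its speed; a pose out of reach is approached as far as the arm can. A call with a gripper value outside its range is refused whole. The fingers move at their own pace and stop on an object; the grip force is fixed at half the most. Time passes only in rows, so rows that repeat a pose let the fingers close, or fill a call up. It gives the time, the measured TCP pose, the force and the opening at its end, in the units of the state.
- bot.observe(): the state, without advancing time (a new reading comes with each control period).
- bot.capture(name): name is "scene" or "top"; returns (picture, depth): 384x512x3 uint8, blue, green, red; 384x512 float32, m along the optical axis (not along the pixel's ray), 0 where there is no reading.
- bot.camera_params(name): a dict with "camera_matrix" (3x3 intrinsics, pixels), "extrinsics" (4x4, takes a point from camera to world coordinates). Camera axes: x right, y up, looking along -z (the intrinsics and any distortion apply to the point x, -y, -z); pixel columns grow to the right and rows downward; lengths in m; the calibration is good to about 2 mm. A picture is of the moment at which its call begins. camera_params takes no time and is no camera call.
- bot.close_job(): hands the job in, once; it reports no verdict.
The state is a dict: "time_s": time; "joints": joint angles; "qd": joint speeds; "joint_torque": joint torques, N m; "tool_pos": TCP position; "eef_rot": TCP orientation; "force": force on the tool from outside, world axes, zero at the start; "moment": the same for the moment, N m; "finger_gap": finger opening in m.
Only numpy, scipy, OpenCV 4.12 (cv2) and the standard library are available. Lean on these libraries where they do the work, as an engineer would, in place of code of your own. Each camera call takes 0.05 s, during which the arm holds its last target.

### The job

The resin in the white pot must not see the light while its shield is being set up. First lower the loose black cover onto the pot's rim by its knob, gently, so that it sits fully seated and level, and let go of it; then take the orange light shield, which lies folded back on its stand, by a rubber grip and swing it up to its balance point, standing upright over its hinge, without letting it go over to the front. Finish still holding the shield by the grip, quite still at the balance point, ready for a colleague to fit the stay, and leave the bottles and the file block where they stand.

Things in the scene. Friction and masses are not known exactly. Their poses are not given: they have to be found in the camera images.
- pot_rim (a point): Centre of the mouth of the white round resin pot, at rim height, 56 mm above the desk. The pot stands loose, 0.5 kg, 80 mm outside and 72 mm inside diameter, cream resin at the bottom; z up. Pot and cover stand on opposite sides of the shield; which is on which side varies.
- cover_knob (a point): Grip point of the loose black cover (about 0.12 kg): on the axis of its upright steel knob, 22 mm diameter, 34 mm tall; 22 mm above the black disc's top, 12 mm below the knob's top, 35 mm above the cover's underside. Disc 92 mm diameter, 5 mm thick; beneath it a grey plug, 62 mm diameter, 8 mm deep, enters the pot with 5 mm play. At first it stands level on its plug on the desk. z up.
- cover_seat (a point): Centre of the underside of the cover's black disc (8 mm above the underside of the plug, 27 mm below cover_knob): the face that sits on the pot's rim, so that when seated this point coincides with pot_rim. z is the cover's axis, up.
- shield (a joint): Angle of the light shield, rad: 0 = upright, its balance point (centre of mass over the hinge); positive = leaning back along shield_hinge's x; +1.0 = folded back on the rear rest pins (start); -1.0 = fallen onto the front pins. The hinge has no friction or spring: let go on either side of 0 it falls that way.
- shield_hinge (a point): Middle of the level hinge axis, 45 mm above the desk, on a fixed white stand (base 150 x 200 x 12 mm, rest pins up to 75 mm); place and yaw vary. y = hinge axis (left seen from the robot at yaw 0), x = where the shield leans at positive angles, z up. Shield: orange panel in a steel frame, 0.25 kg, 150 mm wide, 4 mm thick; its top bar is parallel to the hinge, 170 mm from it.
- grip_left (a point): Middle of the black rubber grip at the left (+y of shield_hinge) end of the shield's top bar: round sleeve 16 mm diameter, 60 mm long along y, 115 mm left of shield_hinge, free all round. At joint value a it lies 170 mm*sin(a) along shield_hinge's x and 170 mm*cos(a) above it. It can turn inside a pinch, so the hand need not tilt with it.
- grip_right (a point): The same rubber grip at the right (-y) end of the top bar, 115 mm to the right of shield_hinge.
- amber_bottle: Amber bottle with white cap, 42 mm diameter, 85 mm tall, standing loose on the desk; origin at the centre of its underside. Leave alone.
- file_block: Steel block of root canal files with coloured handles, 37 x 38 x 59 mm, standing loose; origin at the centre of its underside. Leave alone.
- dropper: White dropper bottle with blue cap, 29 mm diameter, 62 mm tall, standing loose; origin at the centre of its underside. Leave alone.
Not all that is in view belongs to the job. What is shaped like the part that bears pot_rim but green is not meant.

How it is judged:
On the way, in this order (a step that is already met when the one before it is completed fails the run):
1. the cover is lowered over the pot's mouth, within 12 mm of its seat, while still in the fingers (horizontal distance between cover_seat and pot_rim below 0.01 m and z of cover_seat in the frame of pot_rim below 0.012 m and contact force between the fingers and cover above 0.3 N), for 0.05 s.
2. the cover is seated level on the rim and let go (horizontal distance between cover_seat and pot_rim below 0.008 m and z of cover_seat in the frame of pot_rim between -0.003 and 0.003 m and angle between each of cover_seat, pot_rim's own z axis and vertical below 0.06 rad and contact force between the fingers and cover below 0.1 N), for 0.3 s.
3. the shield is held by the fingers at its balance point (value of joint shield between -0.09 and 0.09 rad and velocity of joint shield between -0.06 and 0.06 rad/s and contact force between the fingers and shield above 0.5 N), for 0.3 s.
At the end, for the whole second after the job is handed in: The cover's seat face is within 3 mm of rim height and 8 mm of the rim's centre, cover and pot level within 0.06 rad, untouched by the fingers; the fingers hold the shield (over 0.5 N) within 0.09 rad (5 degrees) of its balance point, moving slower than 0.06 rad/s (all of step 2 and all of step 3); the arm keeps its last pose, push and grip.
It fails at once if the shield goes over to the front (more than 0.3 rad past balance) (value of joint shield below -0.3 rad).
It fails at once if the amber bottle is moved more than 30 mm or tipped (distance of amber_bottle from where it was at the start of the episode above 0.03 m or angle between amber_bottle's own z axis and vertical above 0.4 rad).
It fails at once if the steel file block is moved more than 30 mm or tipped (distance of file_block from where it was at the start of the episode above 0.03 m or angle between file_block's own z axis and vertical above 0.4 rad).
It fails at once if the dropper bottle is moved more than 30 mm or tipped (distance of dropper from where it was at the start of the episode above 0.03 m or angle between dropper's own z axis and vertical above 0.4 rad).
It also fails if it takes over 69 s, if anything falls off the work surface, if the arm or the gripper's body presses on something with over 40 N, if the wrist force passes 120 N, or if a joint passes its speed limit or range.

## Working session

There is one attempt and no reset: what is moved stays moved. The work goes in short steps, Python scripts to look and compute and a shell command to move; the robot and the scene stay as the last step left them, time stands still between calls to the robot, and variables do not carry over. Pictures are saved under pics/ and viewed, and the job is handed in when it is done.

```bash
ls; mkdir -p pics; python3 - <<'E'
from bench import bot
import cv2,numpy as np
np.set_printoptions(precision=4,suppress=True)
print(bot.grasp_offset)
s=bot.observe()
for k in s: print(k,s[k])
for n in ("scene","top"):
    p,d=bot.capture(n); cv2.imwrite(f"pics/{n}0.png",p); np.savez(f"pics/{n}0.npz",p=p,d=d)
    c=bot.camera_params(n); print(n,{k:np.array(v) for k,v in c.items()})
E
```

```text
pics
0.0188
time_s 0.0
joints [-1.217   0.3203  1.5657 -0.      1.2574 -0.02  ]
qd [-0.0004 -0.0007  0.0003  0.001   0.0005  0.0011]
joint_torque [  0.0009 -41.246  -23.1968   0.0726   0.0459  -0.0002]
tool_pos [ 0.2098 -0.5348  0.2131]
eef_rot [[-0.0006  0.3652 -0.9309]
 [ 0.0017 -0.9309 -0.3652]
 [-1.     -0.0018 -0.    ]]
force [ 0.3218  0.4145 -0.0217]
moment [-0.0316 -0.0199 -0.0017]
finger_gap 0.09125268883116605
scene {'camera_matrix': array([[425.5521,   0.    , 259.412 ],
       [  0.    , 425.5521, 190.5408],
       [  0.    ,   0.    ,   1.    ]]), 'extrinsics': array([[-0.4568,  0.6107, -0.6468, -0.1746],
       [-0.8895, -0.3052,  0.3401,  0.4147],
       [ 0.0103,  0.7307,  0.6826,  0.9609],
       [ 0.    ,  0.    ,  0.    ,  1.    ]])}
top {'camera_matrix': array([[384.0895,   0.    , 266.7958],
       [  0.    , 384.0895, 193.027 ],
       [  0.    ,   0.    ,   1.    ]]), 'extrinsics': array([[ 0.119 ,  0.9686, -0.2181,  0.3779],
       [-0.9929,  0.1165, -0.0244, -0.0123],
       [ 0.0017,  0.2195,  0.9756,  1.1747],
       [ 0.    ,  0.    ,  0.    ,  1.    ]])}
```

View pics/scene0.png

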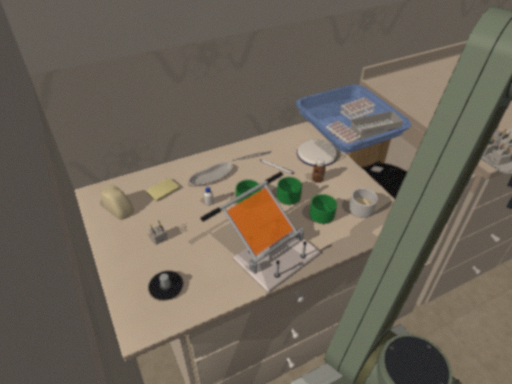

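View pics/top0.png

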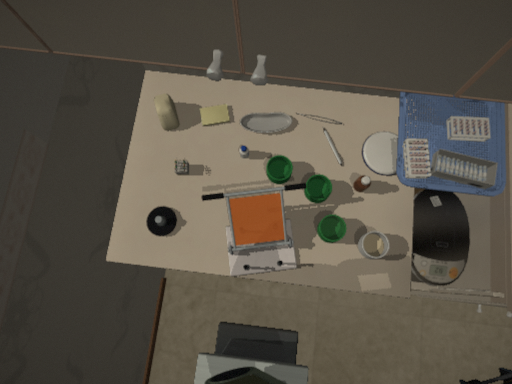

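View crops.

Top view: the cover is at about (161,221), the white pot at (374,244), and the grips at (213,196) and (295,187). The amber bottle is at (363,183), the dropper at (243,151) and the file block at (182,167). Next I'll enlarge crops and measure.

```bash
cat > h.py <<'E'
import numpy as np,cv2
from bench import bot
np.set_printoptions(precision=4,suppress=True)
def ray(n,uv):
    c=bot.camera_params(n);K=np.array(c["camera_matrix"]);E=np.array(c["extrinsics"])
    p=np.linalg.inv(K)@np.array([uv[0],uv[1],1.]); d=E[:3,:3]@np.array([p[0],-p[1],-p[2]])
    return E[:3,3],d   # d scaled so that t = depth
def onplane(n,uv,z):
    o,d=ray(n,uv); return o+d*(z-o[2])/d[2]
def tri(uvs,uvt):
    a,d=ray("scene",uvs);b,e=ray("top",uvt)
    A=np.c_[d,-e];t=np.linalg.lstsq(A,b-a,rcond=None)[0]
    P=a+d*t[0];Q=b+e*t[1]; return (P+Q)/2,np.linalg.norm(P-Q)
def proj(n,P):
    c=bot.camera_params(n);K=np.array(c["camera_matrix"]);E=np.array(c["extrinsics"])
    q=E[:3,:3].T@(np.array(P)-E[:3,3]); v=K@np.array([q[0],-q[1],-q[2]]); return v[:2]/v[2]
def cloud(n,d):
    c=bot.camera_params(n);K=np.array(c["camera_matrix"]);E=np.array(c["extrinsics"])
    v,u=np.mgrid[:d.shape[0],:d.shape[1]]
    p=np.stack([u,v,np.ones_like(u)],-1)@np.linalg.inv(K).T
    q=np.stack([p[...,0],-p[...,1],-p[...,2]],-1)*d[...,None]
    return q@E[:3,:3].T+E[:3,3]
def crop(p,u0,v0,u1,v1,s,name):
    cv2.imwrite(name,cv2.resize(p[v0:v1,u0:u1],None,fx=s,fy=s,interpolation=cv2.INTER_CUBIC))
E
python3 - <<'E'
from h import *
t=np.load("pics/top0.npz")["p"];s=np.load("pics/scene0.npz")["p"]
crop(t,130,130,400,290,2.9,"pics/tc.png")
crop(s,130,130,400,310,2.9,"pics/sc.png")
E
```

```text
(no output)
```

View pics/tc.png

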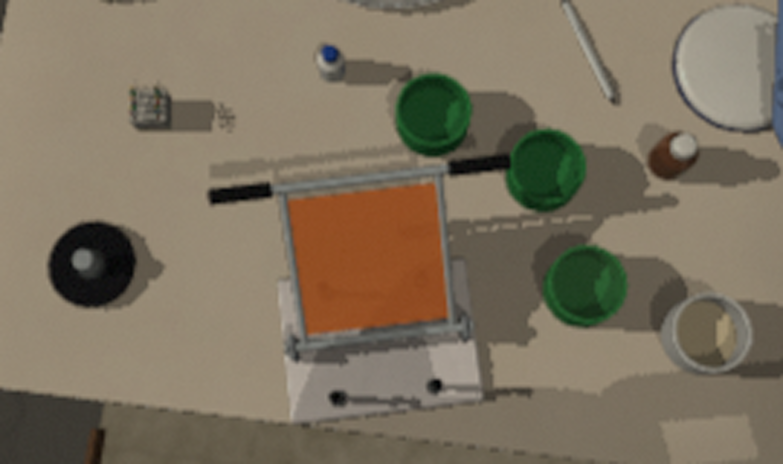

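View pics/sc.png

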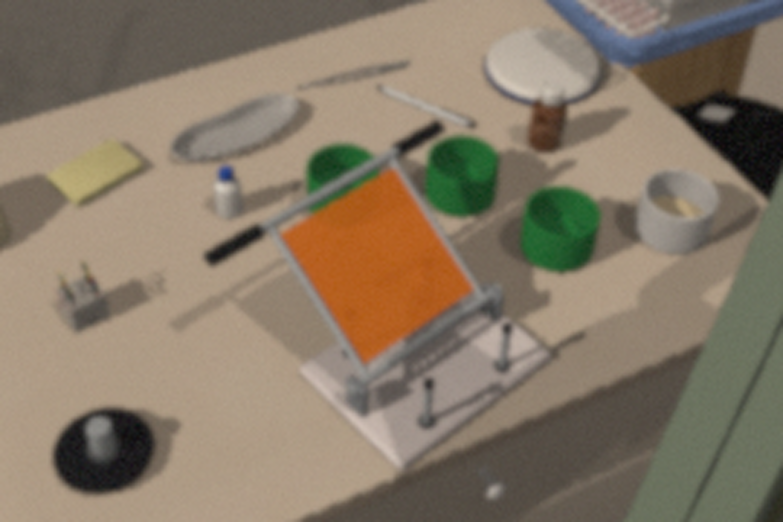

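```bash
python3 - <<'E'
from h import *
T=np.load("pics/top0.npz");S=np.load("pics/scene0.npz")
def cc(n,im,box,f,show=True,fill=True):
    u0,v0,u1,v1=box; h=cv2.cvtColor(im,cv2.COLOR_BGR2HSV)
    m=np.zeros(im.shape[:2],np.uint8); m[v0:v1,u0:u1]=f(im.astype(int),h.astype(int))[v0:v1,u0:u1]
    m=cv2.morphologyEx(m,cv2.MORPH_OPEN,np.ones((2,2),np.uint8)) if not fill is None else m
    cs,_=cv2.findContours(m,cv2.RETR_EXTERNAL,cv2.CHAIN_APPROX_NONE); c=max(cs,key=cv2.contourArea)
    return c,m
dark=lambda b,h:(b.max(2)<45).astype(np.uint8)
res={}
for n,A,box in (("top",T,(140,200,182,242)),("scene",S,(143,262,190,305))):
    c,m=cc(n,A["p"],box,dark); hull=cv2.convexHull(c); e=cv2.fitEllipse(hull)
    print(n,"disc ellipse",e, "at z=.0105", onplane(n,e[0],.0105),"z=.013",onplane(n,e[0],.013))
    res[n]=e[0]
print("cover disc tri",tri(res["scene"],res["top"]))
# clouds
for n,A in (("top",T),("scene",S)):
    P=cloud(n,A["d"]); b=A["p"].astype(int)
    ok=A["d"]>0
    print(n,"depth frac",ok.mean())
    def rep(name,box,zlo,zhi):
        u0,v0,u1,v1=box; Q=P[v0:v1,u0:u1][ok[v0:v1,u0:u1]]; q=Q[(Q[:,2]>zlo)&(Q[:,2]<zhi)]
        print(n,name,len(q),q.mean(0),"min",q.min(0),"max",q.max(0))
        return q
    if n=="top":
        rep("desk",(190,225,215,260),-1,1)
        rep("cover",(140,200,182,242),.006,.025); rep("knob",(140,200,182,242),.03,.08)
        rep("pot",(355,228,392,262),.03,.1); rep("potrim",(355,228,392,262),.05,.1)
        rep("amber",(345,170,378,198),.02,.12);rep("dropper",(235,142,252,160),.02,.1);rep("file",(172,155,190,177),.02,.1)
    else:
        rep("cover",(143,262,190,305),.006,.025); rep("knob",(143,262,190,305),.03,.08)
        rep("pot",(345,185,380,220),.03,.1);rep("potrim",(345,185,380,220),.048,.1)
E
```

```text
top disc ellipse ((162.50306701660156, 221.7886199951172), (27.773832321166992, 29.641170501708984), 52.772674560546875) at z=.0105 [0.5108 0.3224 0.0105] z=.013 [0.5105 0.3217 0.013 ]
scene disc ellipse ((166.64791870117188, 286.1176452636719), (25.979053497314453, 32.90083312988281), 69.91825866699219) at z=.0105 [0.5074 0.3277 0.0105] z=.013 [0.5056 0.328  0.013 ]
cover disc tri (array([0.5125, 0.326 , 0.0022]), np.float64(0.0025965214343526876))
top depth frac 0.9962259928385416
top desk 872 [ 0.4654  0.1953 -0.0016] min [ 0.4104  0.1516 -0.0091] max [0.5212 0.2403 0.0056]
top cover 643 [0.5116 0.3267 0.0114] min [0.4666 0.2827 0.006 ] max [0.5577 0.3729 0.0246]
top knob 49 [0.5119 0.3262 0.0437] min [0.5015 0.3176 0.0337] max [0.523  0.3368 0.0491]
top pot 238 [ 0.5138 -0.3153  0.0477] min [ 0.4743 -0.3532  0.03  ] max [ 0.554  -0.2738  0.0592]
top potrim 133 [ 0.5129 -0.3151  0.054 ] min [ 0.4743 -0.3532  0.05  ] max [ 0.554  -0.274   0.0592]
top amber 197 [ 0.6913 -0.2641  0.0606] min [ 0.6759 -0.3134  0.0201] max [ 0.7501 -0.247   0.0893]
top dropper 84 [0.7536 0.1035 0.0444] min [0.7436 0.0903 0.0202] max [0.7683 0.1187 0.0626]
top file 157 [0.684  0.2901 0.0341] min [0.6649 0.2712 0.0201] max [0.7046 0.3083 0.0596]
scene depth frac 0.9959767659505209
scene cover 736 [0.5089 0.33   0.0134] min [0.4668 0.2832 0.006 ] max [0.5806 0.3743 0.0246]
scene knob 77 [0.5092 0.3296 0.0431] min [0.5005 0.3188 0.0303] max [0.5206 0.3395 0.0517]
scene pot 363 [ 0.5137 -0.312   0.0455] min [ 0.4738 -0.3535  0.03  ] max [ 0.555  -0.2719  0.0608]
scene potrim 152 [ 0.5148 -0.3128  0.0538] min [ 0.4744 -0.3535  0.0481] max [ 0.555  -0.2719  0.0608]
```

```bash
python3 - <<'E'
from h import *
from scipy.optimize import least_squares
T=np.load("pics/top0.npz");S=np.load("pics/scene0.npz")
PT=cloud("top",T["d"]);PS=cloud("scene",S["d"])
def sel(P,box,lo,hi):
    u0,v0,u1,v1=box;Q=P[v0:v1,u0:u1].reshape(-1,3);return Q[(Q[:,2]>lo)&(Q[:,2]<hi)]
def mid(q): return (np.percentile(q[:,:2],1,axis=0)+np.percentile(q[:,:2],99,axis=0))/2, np.ptp(q[:,:2],axis=0)
def enc(q):
    c,r=cv2.minEnclosingCircle(q[:,:2].astype(np.float32)); return np.array(c),r
for n,q in (("cover T",sel(PT,(140,200,182,242),.006,.02)),("cover S",sel(PS,(143,262,190,305),.008,.02)),
  ("knob T",sel(PT,(140,200,182,242),.03,.06)),("knob S",sel(PS,(143,262,190,305),.03,.06)),
  ("pot T",sel(PT,(355,228,392,262),.045,.1)),("pot S",sel(PS,(345,185,380,220),.045,.1))):
    print(n,len(q),*mid(q),*enc(q),"z90",np.percentile(q[:,2],[50,90]))
# pot rim ellipses from height-masked depth pixels
for n,P,box in (("top",PT,(355,228,392,262)),("scene",PS,(345,185,380,220))):
    m=np.zeros(P.shape[:2],np.uint8);u0,v0,u1,v1=box
    m[v0:v1,u0:u1]=(P[v0:v1,u0:u1,2]>.045)
    c=max(cv2.findContours(m,0,cv2.CHAIN_APPROX_NONE)[0],key=cv2.contourArea)
    e=cv2.fitEllipse(c);print(n,"rim",e,onplane(n,e[0],.056)); 
    if n=="top": et=e[0]
    else: es=e[0]
print("rim tri",tri(es,et))
# shield
for n,A,P in (("top",T,PT),("scene",S,PS)):
    im=A["p"];h=cv2.cvtColor(im,cv2.COLOR_BGR2HSV)
    m=((h[...,0]<14)&(h[...,1]>190)&(h[...,2]>110)).astype(np.uint8)
    c=max(cv2.findContours(m,0,cv2.CHAIN_APPROX_NONE)[0],key=cv2.contourArea)
    mm=np.zeros_like(m);cv2.drawContours(mm,[c],-1,1,-1);mm=cv2.erode(mm,np.ones((3,3)))
    Q=P[mm>0];C=Q.mean(0);w,V=np.linalg.svd(Q-C,full_matrices=False)[1:];nr=V[2]*np.sign(V[2][2])
    print(n,"orange",C,"normal",nr,"tilt from upright",np.arcsin(nr[2]),"corners px",cv2.boxPoints(cv2.minAreaRect(c)).tolist())
    for nm,box in (("L",(198,188,224,202) if n=="top" else (198,205,222,222)),("R",(284,180,308,194) if n=="top" else (264,170,286,188))):
        u0,v0,u1,v1=box; mb=np.zeros_like(m); mb[v0:v1,u0:u1]=(im[v0:v1,u0:u1].max(2)<40)&(P[v0:v1,u0:u1,2]>.08)
        vv,uu=np.nonzero(mb); Q=P[mb>0]; print(n,nm,len(Q),"px",uu.mean(),vv.mean(),(uu.min(),uu.max(),vv.min(),vv.max()),Q.mean(0),Q.min(0),Q.max(0))
E
```

```text
cover T 637 [0.512 0.328] [0.0911 0.0902] [0.5121 0.3277] 0.04624846205115318 z90 [0.0112 0.0142]
cover S 725 [0.5119 0.3292] [0.0927 0.0911] [0.5128 0.3297] 0.047138914465904236 z90 [0.0133 0.0158]
knob T 49 [0.5122 0.3269] [0.0215 0.0192] [0.5126 0.3271] 0.011258294805884361 z90 [0.0444 0.047 ]
knob S 77 [0.5107 0.3293] [0.0201 0.0207] [0.5115 0.329 ] 0.011214195750653744 z90 [0.0458 0.0484]
pot T 153 [ 0.5138 -0.3135] [0.0798 0.0792] [ 0.514  -0.3135] 0.040200818330049515 z90 [0.0538 0.0567]
pot S 196 [ 0.5149 -0.3122] [0.0806 0.0816] [ 0.5146 -0.3124] 0.041381046175956726 z90 [0.0526 0.0569]
top rim ((374.5689697265625, 244.63980102539062), (26.301918029785156, 27.78607177734375), 127.72470092773438) [ 0.5131 -0.3127  0.056 ]
scene rim ((363.9285888671875, 197.7365264892578), (19.293350219726562, 26.344045639038086), 102.44937896728516) [ 0.5106 -0.3085  0.056 ]
rim tri (array([ 0.5142, -0.3135,  0.0506]), np.float64(0.0015661596121269612))
top orange [0.5416 0.0335 0.0971] normal [-0.9965 -0.0839  0.0001] tilt from upright 0.0001294895953705652 corners px [[229.90541076660156, 1
[... 458 characters left out ...]
 [ 0.3779 -0.0893  0.1356] [ 0.6511 -0.0123  1.1747]
scene orange [0.5353 0.0382 0.0951] normal [-0.0322 -0.8619  0.506 ] tilt from upright 0.5305458923636327 corners px [[228.01806640625, 210.9169921875], [264.306884765625, 187.58847045898438], [291.59930419921875, 230.0433349609375], [255.31048583984375, 253.37185668945312]]
scene L 36 px 210.69444444444446 213.88888888888889 (np.int64(203), np.int64(218), np.int64(209), np.int64(219)) [0.578  0.1641 0.1425] [0.5689 0.1404 0.1379] [0.5842 0.1896 0.1462]
scene R 21 px 274.3333333333333 177.14285714285714 (np.int64(269), np.int64(280), np.int64(174), np.int64(181)) [ 0.6322 -0.0582  0.1427] [ 0.6253 -0.0797  0.1375] [ 0.6391 -0.038   0.1476]
```

```bash
cat >> h.py <<'E'
from scipy.spatial.transform import Rotation as Ro
def Rdown(yaw): # tool x down, tool y at yaw
    y=np.array([np.cos(yaw),np.sin(yaw),0]);x=np.array([0,0,-1.]);return np.c_[x,y,np.cross(x,y)]
def go(target,yaw=None):
    s=bot.observe();R=np.array(s["eef_rot"]);p=np.array(s["tool_pos"])
    sh=R.T@(np.array(target)-p)/.025
    rv=np.zeros(3) if yaw is None else Ro.from_matrix(R.T@Rdown(yaw)).as_rotvec()/np.radians(5)
    print("shift",sh.round(3),"turn",rv.round(3),"tcp",p,"t",s["time_s"],"F",np.array(s["force"]),"gap",s["finger_gap"])
    print("rot y",R[:,1],"j",np.array(s["joints"]))
    return sh,rv
E
python3 - <<'E'
from h import *
T=np.load("pics/top0.npz");S=np.load("pics/scene0.npz")
for n,A in (("top",T),("scene",S)):
    P=cloud(n,A["d"]);ok=A["d"]>.3
    im=A["p"];h=cv2.cvtColor(im,cv2.COLOR_BGR2HSV)
    m=((h[...,0]<14)&(h[...,1]>190)&(h[...,2]>110)).astype(np.uint8)
    c=max(cv2.findContours(m,0,cv2.CHAIN_APPROX_NONE)[0],key=cv2.contourArea)
    mm=np.zeros_like(m);cv2.drawContours(mm,[c],-1,1,-1);mm=cv2.erode(mm,np.ones((3,3)))
    Q=P[(mm>0)&ok];C=np.median(Q,0);Q=Q[np.linalg.norm(Q-C,axis=1)<.15]
    nn=None
    for _ in range(4):
        C=Q.mean(0);V=np.linalg.svd(Q-C,full_matrices=False)[2];nr=V[2]*np.sign(V[2][2]);r=(Q-C)@nr;Q=Q[abs(r)<3*r.std()]
    tilt=np.arcsin(nr[2]);yaw=np.arctan2(-nr[1],-nr[0]);print(n,"C",C,"nr",nr,"angle",tilt,"yaw",yaw,len(Q))
    for nm,box in (("L",(198,188,224,202) if n=="top" else (198,205,222,222)),("R",(284,180,308,194) if n=="top" else (264,170,286,188))):
        u0,v0,u1,v1=box; mb=np.zeros_like(m); mb[v0:v1,u0:u1]=(im[v0:v1,u0:u1].max(2)<50)&(P[v0:v1,u0:u1,2]>.12)&ok[v0:v1,u0:u1]
        vv,uu=np.nonzero(mb); Q=P[mb>0]; g=(Q.min(0)+Q.max(0))/2; ln=np.linalg.norm((Q.max(0)-Q.min(0))[:2]);print(n,nm,len(Q),"px",uu.mean().round(1),vv.mean().round(1),"mean",Q.mean(0),"mid",g,"len",ln)
go((.512,.3285,.2),.24)
E
```

```text
top C [0.5422 0.0336 0.0933] nr [-0.5253 -0.1265  0.8414] angle 0.9999241410725932 yaw 0.23635352462741296 1946
top L 90 px 212.3 196.2 mean [0.582  0.1612 0.1421] mid [0.5829 0.1615 0.1413] len 0.06121830966884102
top R 93 px 295.2 186.4 mean [ 0.637  -0.0622  0.1419] mid [ 0.6386 -0.0617  0.1413] len 0.06067328290696508
scene C [0.538  0.0367 0.0918] nr [-0.5241 -0.1306  0.8416] angle 1.0001673477695954 yaw 0.2441844053131533 1842
scene L 53 px 210.4 214.0 mean [0.5779 0.165  0.1424] mid [0.5779 0.1643 0.1423] len 0.05550196062385059
scene R 31 px 273.8 177.4 mean [ 0.6319 -0.0561  0.1429] mid [ 0.6308 -0.0562  0.1425] len 0.05125094366032629
shift [  0.573 -27.735 -23.864] turn [-16.467  -0.013   0.015] tcp [ 0.2098 -0.5349  0.2132] t 0.1 F [-0.2124 -0.6716  0.0402] gap 0.09103015977511567
rot y [ 0.3652 -0.9309 -0.0016] j [-1.217   0.3202  1.5655  0.      1.2574 -0.02  ]
```

```bash
python3 -m inch '[0,-1.4,-1.2,-1.6,0,0,60, 0,-2.8,-2.4,-3.2,0,0,60, 0,-4.2,-3.6,-4.8,0,0,60, 0,-5.6,-4.8,-6.4,0,0,60, 0,-7.0,-6.0,-8.0,0,0,60]'; python3 -c "
from h import *
go((.512,.3285,.2),.24)"
```

```text
time_s: 0.6
tool_pos: [0.2856, -0.3153, 0.2132]
eef_rot: [[-0.001, 0.88, -0.474], [0.002, -0.474, -0.88], [-1.0, -0.002, -0.002]]
force: [1.1, -1.4, -0.0]
finger_gap: 0.0602
shift [  0.574  -4.233 -26.965] turn [-8.41  -0.023  0.011] tcp [ 0.2856 -0.3153  0.2132] t 0.6 F [ 1.0847 -1.4041 -0.0347] gap 0.06023623368429537
rot y [ 0.8805 -0.4741 -0.0016] j [-0.8624  0.0837  1.8754  0.0009  1.1845 -0.3688]
```

```bash
python3 -m inch '[0,-0.3,-1.9,-1.6,0,0,60, 0,-0.6,-3.8,-3.2,0,0,60, 0,-0.9,-5.7,-4.8,0,0,60, 0,-1.2,-7.6,-6.4,0,0,60, 0,-1.5,-9.5,-8.4,0,0,60]'; python3 -c "
from h import *
go((.512,.3285,.2),.24)"
```

```text
time_s: 1.1
tool_pos: [0.3651, -0.0865, 0.2136]
eef_rot: [[-0.0, 0.976, 0.218], [0.002, 0.218, -0.976], [-1.0, 0.0, -0.002]]
force: [0.7, -0.9, 0.6]
finger_gap: 0.0598
shift [  0.573   9.359 -14.913] turn [-0.226 -0.023 -0.001] tcp [ 0.3651 -0.0865  0.2136] t 1.1 F [ 0.6543 -0.9266  0.5733] gap 0.0598107637203176
rot y [0.9758 0.2185 0.0001] j [-0.2648 -0.0004  1.964   0.0019  1.1789 -0.4857]
```

```bash
python3 -m inch '[0,1.0,-1.6,0,0,0,60, 0,2.0,-3.2,0,0,0,60, 0,3.0,-4.8,0,0,0,60, 0,4.0,-6.4,0,0,0,60, 0,5.0,-8.0,-0.2,0,0,60]'; python3 -c "
from h import *
go((.512,.3285,.2),.24)"
```

```text
time_s: 1.6
tool_pos: [0.4435, 0.138, 0.2138]
eef_rot: [[-0.001, 0.972, 0.237], [0.002, 0.237, -0.972], [-1.0, -0.0, -0.002]]
force: [0.2, -0.9, -0.1]
finger_gap: 0.0598
shift [ 0.561  4.467 -6.754] turn [-0.013 -0.019  0.002] tcp [0.4435 0.138  0.2138] t 1.6 F [ 0.2305 -0.8538 -0.091 ] gap 0.059791966298978164
rot y [ 0.9716  0.2366 -0.0002] j [0.2758 0.1452 1.8012 0.0018 1.1952 0.0363]
```

```bash
python3 -m inch '[0.1,1.0,-1.5,0,0,0,60, 0.2,2.0,-3.0,0,0,0,60, 0.3,3.0,-4.5,0,0,0,60, 0.4,4.0,-6.0,0,0,0,60, 0.5,4.5,-6.75,0,0,0,60]'; python3 -m inch '[0,0,0,0,0,0,60, 0,0,0,0,0,0,60, 0,0,0,0,0,0,60,0,0,0,0,0,0,60, 0,0,0,0,0,0,60]'; python3 -c "
from h import *
go((.512,.3285,.02),.24)
for n in ('scene','top'):
    p,d=bot.capture(n); cv2.imwrite(f'pics/{n}1.png',p)
    crop(p,130,180,260,310,4,f'pics/{n}1c.png')
"
```

```text
time_s: 2.1
tool_pos: [0.5134, 0.3319, 0.2004]
eef_rot: [[-0.001, 0.971, 0.239], [0.002, 0.239, -0.971], [-1.0, -0.0, -0.002]]
force: [0.1, 0.3, 0.4]
finger_gap: 0.0599
time_s: 2.6
tool_pos: [0.5133, 0.3309, 0.201]
eef_rot: [[-0.0, 0.971, 0.238], [0.002, 0.238, -0.971], [-1.0, 0.0, -0.002]]
force: [-0.2, -0.7, -0.7]
finger_gap: 0.0602
shift [ 7.24  -0.074  0.1  ] turn [-0.002 -0.028 -0.001] tcp [0.5133 0.3309 0.201 ] t 2.6 F [-0.165  -0.7393 -0.6664] gap 0.060183958531533535
rot y [0.9714 0.2375 0.0001] j [0.5526 0.3834 1.5006 0.0024 1.2567 0.312 ]
```

View pics/scene1.png

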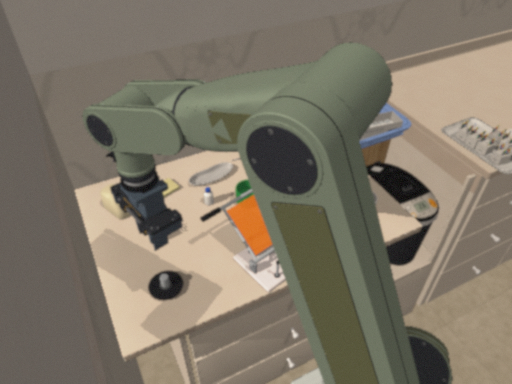

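```bash
python3 -m inch '[1.5,0,0,0,0,0,60, 3.0,0,0.1,0,0,0,60, 4.5,-0.05,0.1,0,0,0,60, 5.3,-0.07,0.1,0,0,0,60, 5.6,-0.07,0.1,0,0,0,60]'; python3 -c "
from h import *
go((.512,.3285,.02),.24)
for n in ('scene','top'):
    p,d=bot.capture(n); np.savez(f'pics/{n}2.npz',p=p,d=d)
    crop(p,130,200,230,310,5,f'pics/{n}2c.png')
"
```

```text
time_s: 3.2
tool_pos: [0.5108, 0.3276, 0.0586]
eef_rot: [[-0.004, 0.971, 0.237], [-0.0, 0.237, -0.971], [-1.0, -0.004, -0.001]]
force: [-0.2, 0.5, -0.1]
finger_gap: 0.0601
shift [ 1.542  0.063 -0.022] turn [-0.003 -0.012  0.049] tcp [0.5108 0.3276 0.0586] t 3.2 F [-0.2368  0.465  -0.1094] gap 0.060069953464372806
rot y [ 0.9714  0.2375 -0.0043] j [0.5501 0.5022 1.6948 0.0028 0.9484 0.3087]
```

View pics/scene2c.png

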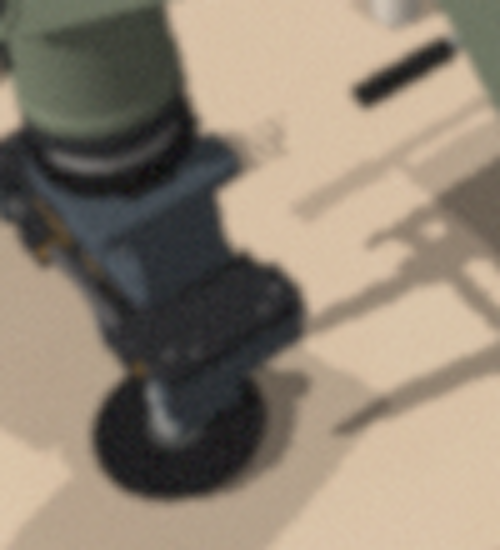

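View pics/top2c.png

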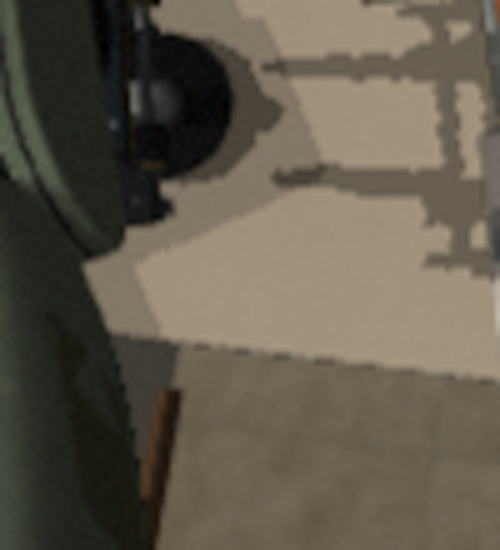

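```bash
python3 -m inch '[0.5,0.05,0,0,0,0.05,60, 1.0,0.05,0,0,0,0.05,60, 1.4,0.05,0,0,0,0.05,60, 1.5,0.05,0,0,0,0.05,60, 1.5,0.05,0,0,0,0.05,60]'; python3 -m inch '[0,0,0,0,0,0,5, 0,0,0,0,0,0,5, 0,0,0,0,0,0,5,0,0,0,0,0,0,5, 0,0,0,0,0,0,5]'; python3 -c "
from h import *
go((.514,-.313,.2),.24)
"
```

```text
time_s: 3.8
tool_pos: [0.513, 0.3287, 0.0226]
eef_rot: [[0.002, 0.971, 0.238], [0.002, 0.238, -0.971], [-1.0, 0.003, -0.002]]
force: [-0.5, 0.1, 0.4]
finger_gap: 0.0603
time_s: 4.3
tool_pos: [0.5131, 0.3288, 0.0228]
eef_rot: [[0.002, 0.971, 0.238], [0.003, 0.238, -0.971], [-1.0, 0.003, -0.002]]
force: [0.4, 0.2, 1.1]
finger_gap: 0.0227
shift [-7.156 -6.044 24.931] turn [-0.001 -0.023 -0.034] tcp [0.5131 0.3288 0.0228] t 4.3 F [0.3559 0.1908 1.0929] gap 0.022741214654956498
rot y [0.9714 0.2376 0.003 ] j [0.5505 0.5433 1.7292 0.0013 0.8657 0.3097]
```

```bash
python3 -m inch '[-0.4,0,0,0,0,0,5, -1.2,0,0,0,0,0,5, -2.5,0,0,0,0,0,5,-4,0,0,0,0,0,5, -5.5,0,0,0,0,0,5]'; python3 -m inch '[-1,0,0,0,0,0,5, -1.5,0,0,0,0,0,5, -2,0,0.3,0,0,0,5,-2.1,0,1,0,0,0,5, -2.2,-0.1,2,0,0,0,5]'; python3 -c "
from h import *
go((.514,-.313,.21),.24)
for n in ('scene','top'):
    p,d=bot.capture(n); np.savez(f'pics/{n}3.npz',p=p,d=d)
    crop(p,80,120,260,310,3.1,f'pics/{n}3c.png')
"
```

```text
time_s: 4.8
tool_pos: [0.5124, 0.3282, 0.1621]
eef_rot: [[0.002, 0.971, 0.238], [0.002, 0.238, -0.971], [-1.0, 0.003, -0.002]]
force: [0.3, 0.5, -1.4]
finger_gap: 0.0214
time_s: 5.3
tool_pos: [0.5215, 0.2777, 0.2157]
eef_rot: [[0.0, 0.971, 0.239], [0.001, 0.239, -0.971], [-1.0, 0.0, -0.001]]
force: [-0.4, 0.1, -1.4]
finger_gap: 0.0213
shift [ 0.205 -5.937 22.874] turn [ 0.014 -0.011 -0.004] tcp [0.5215 0.2777 0.2157] t 5.3 F [-0.3625  0.0576 -1.3668] gap 0.021319270405832584
rot y [0.971  0.2389 0.0004] j [0.4694 0.3433 1.5246 0.0009 1.2731 0.2279]
```

View pics/scene3c.png

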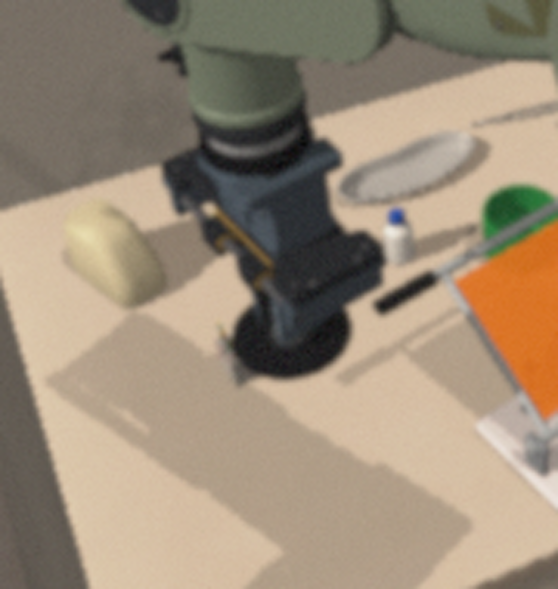

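The cover is in the fingers and hangs level, at crop (295,335); the wrist force shows about 1.4 N of weight. Carrying it across.

```bash
python3 -m inch '[0,-0.4,1.3,0,0,0,5, 0,-0.7,2.7,0,0,0,5, 0,-1.1,4.2,0,0,0,5, 0,-1.5,5.8,0,0,0,5, 0,-1.9,7.4,0,0,0,5]'; python3 -c "
from h import *
go((.514,-.313,.21),.24)"
```

```text
time_s: 5.9
tool_pos: [0.518, 0.0819, 0.2146]
eef_rot: [[-0.003, 0.972, 0.235], [-0.001, 0.235, -0.972], [-1.0, -0.003, 0.001]]
force: [0.4, -0.4, -1.6]
finger_gap: 0.0212
shift [ 0.206 -3.864 15.315] turn [-0.034  0.007  0.036] tcp [0.518  0.0819 0.2146] t 5.9 F [ 0.3637 -0.4407 -1.628 ] gap 0.021196229558184232
rot y [ 0.972   0.2349 -0.0032] j [ 0.1354  0.2413  1.6744 -0.001   1.229  -0.1013]
```

```bash
python3 -m inch '[0,-0.4,1.6,0,0,0,5, 0,-0.8,3.2,0,0,0,5, 0,-1.2,4.8,0,0,0,5, 0,-1.6,6.4,0,0,0,5, 0,-2.0,8.0,0,0,0,5]'; python3 -c "
from h import *
go((.514,-.313,.21),.24)"
```

```text
time_s: 6.4
tool_pos: [0.5152, -0.1263, 0.2136]
eef_rot: [[-0.005, 0.972, 0.234], [-0.001, 0.234, -0.972], [-1.0, -0.005, -0.001]]
force: [0.4, 0.5, -1.8]
finger_gap: 0.0209
shift [ 0.15  -1.793  7.249] turn [-0.041 -0.007  0.062] tcp [ 0.5152 -0.1263  0.2136] t 6.4 F [ 0.4135  0.499  -1.795 ] gap 0.020880529217461256
rot y [ 0.9722  0.2342 -0.0054] j [-0.2608  0.2524  1.6617 -0.0022  1.2325 -0.4966]
```

```bash
python3 -m inch '[0,-0.4,1.6,0,0,0,5, 0,-0.8,3.2,0,0,0,5, 0,-1.2,4.8,0,0,0,5, 0,-1.6,6.4,0,0,0.05,5, 0.2,-1.8,7.25,0,0,0.05,5]'; python3 -m inch '[0,0,0,0,0,0,5, 0,0,0,0,0,0,5, 0,0,0,0,0,0,5,0,0,0,0,0,0,5, 0,0,0,0,0,0,5]'; python3 -c "
from h import *
go((.514,-.313,.21),.24)
for n in ('scene','top'):
    p,d=bot.capture(n); np.savez(f'pics/{n}4.npz',p=p,d=d)
    crop(p,280,120,440,280,3.5,f'pics/{n}4c.png')
"
```

```text
time_s: 6.9
tool_pos: [0.5127, -0.3167, 0.2076]
eef_rot: [[-0.002, 0.973, 0.231], [-0.0, 0.232, -0.973], [-1.0, -0.002, -0.0]]
force: [0.0, 0.2, -1.2]
finger_gap: 0.0212
time_s: 7.4
tool_pos: [0.513, -0.3156, 0.2079]
eef_rot: [[-0.002, 0.972, 0.233], [-0.0, 0.233, -0.973], [-1.0, -0.002, -0.0]]
force: [-0.9, -0.5, -0.9]
finger_gap: 0.0217
shift [-0.083  0.064 -0.093] turn [-0.057 -0.004  0.021] tcp [ 0.513  -0.3156  0.2079] t 7.4 F [-0.915  -0.4689 -0.8836] gap 0.021714470165997857
rot y [ 0.9725  0.2329 -0.0019] j [-0.5701  0.3672  1.5081 -0.0012  1.2678 -0.8048]
```

View pics/scene4c.png

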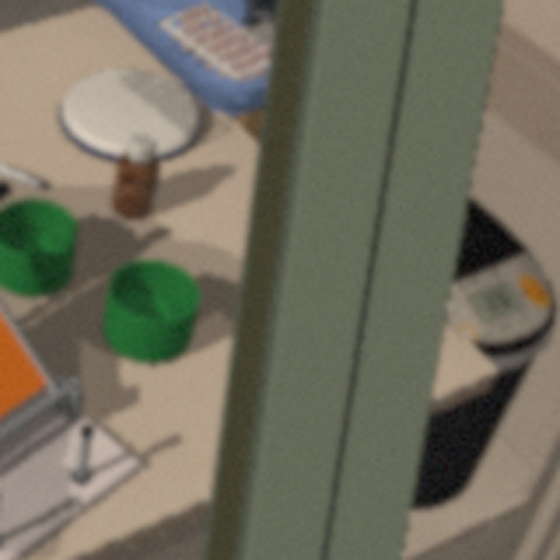

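View pics/top4c.png

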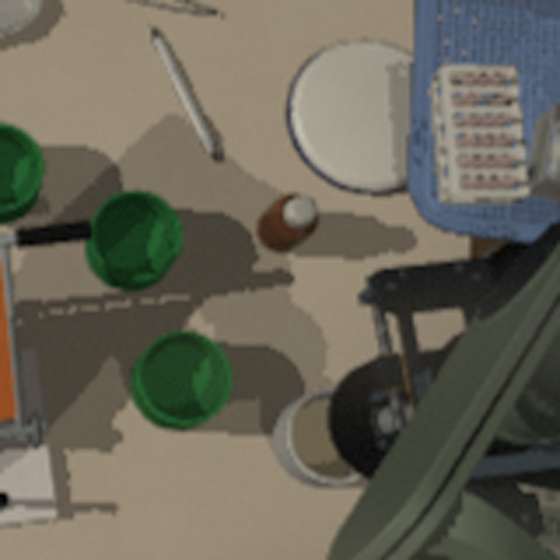

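```bash
python3 -c "
from h import *
A=np.load('pics/top4.npz');P=cloud('top',A['d']);p=A['p']
m=(P[...,2]>.18)&(P[...,2]<.205)&(np.hypot(P[...,0]-.513,P[...,1]+.3156)<.07)&(p.max(2)<60)&(A['d']>.3)
Q=P[m];print(len(Q),Q.min(0),Q.max(0),np.median(Q,0))
h=cv2.convexHull(Q[:,:2].astype(np.float32))[:,0]
from scipy.optimize import least_squares
q=h[h[:,1]>-.31]  # visible (left) edge
r=least_squares(lambda c:np.hypot(q[:,0]-c[0],q[:,1]-c[1])-.0455,(.513,-.3156),loss='soft_l1',f_scale=.001);print(r.x,r.fun*1000)
print(onplane('top',proj('top',(.513,-.3156,.198)),.198),proj('top',(.513,-.3156,.198)))
"
```

```text
344 [ 0.4706 -0.3127  0.1922] [ 0.5524 -0.2721  0.2019] [ 0.508  -0.2919  0.1967]
[ 0.5122 -0.3174] [-1.385  -0.5312 -0.4861  0.3094  0.0068  0.163   0.2073 -0.2125 -0.1692
 -0.1467  0.4203  0.5527  0.3128  0.7118  0.1093 -0.5343 -1.22   -8.4778]
[ 0.513  -0.3156  0.198 ] [391.1242 239.8653]
```

```bash
python3 -m inch '[0.8,0.04,-0.06,-0.05,0,0.02,5, 2.0,0.08,-0.12,-0.05,0,0.02,5, 3.2,0.08,-0.12,-0.05,0,0.02,5, 4.0,0.08,-0.12,-0.05,0,0.02,5, 4.3,0.08,-0.12,-0.05,0,0.02,5]'; python3 -m inch '[0,0,0,0,0,0,5, 0,0,0,0,0,0,5, 0,0,0,0,0,0,5,0,0,0,0,0,0,5, 0,0,0,0,0,0,5]'; python3 -c "
from h import *
go((.5143,-.3123,.071),.24)
for n in ('scene','top'):
    p,d=bot.capture(n); np.savez(f'pics/{n}5.npz',p=p,d=d)
    crop(p,280,140,440,280,4,f'pics/{n}5c.png')
"
```

```text
time_s: 8.0
tool_pos: [0.5129, -0.3115, 0.0983]
eef_rot: [[-0.004, 0.971, 0.237], [0.002, 0.237, -0.971], [-1.0, -0.003, -0.003]]
force: [-0.7, -0.7, -0.5]
finger_gap: 0.021
time_s: 8.5
tool_pos: [0.5132, -0.3117, 0.0991]
eef_rot: [[-0.002, 0.971, 0.237], [0.002, 0.237, -0.971], [-1.0, -0.002, -0.002]]
force: [0.4, 0.6, -1.2]
finger_gap: 0.0212
shift [1.124 0.038 0.035] turn [-0.004 -0.024  0.023] tcp [ 0.5132 -0.3117  0.0991] t 8.5 F [ 0.354   0.5647 -1.1906] gap 0.02115290776521056
rot y [ 0.9714  0.2374 -0.002 ] j [-0.565   0.4513  1.6656  0.      1.0276 -0.8046]
```

View pics/top5c.png

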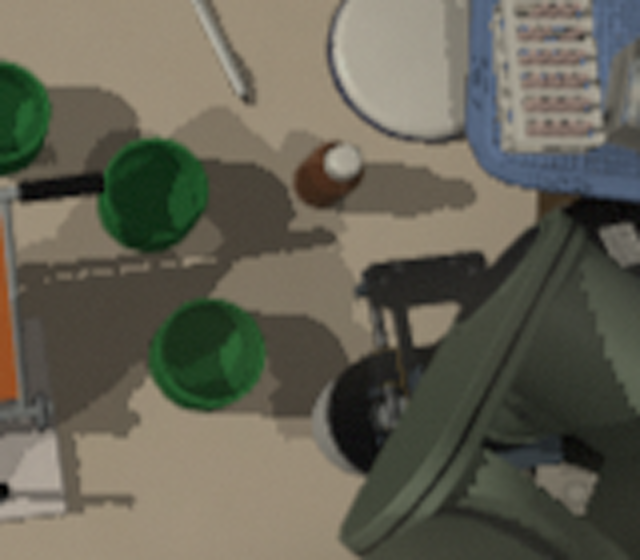

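```bash
python3 -c "
from h import *
from scipy.optimize import least_squares
A=np.load('pics/top5.npz');P=cloud('top',A['d']);p=A['p']
m=(P[...,2]>.075)&(P[...,2]<.1)&(np.hypot(P[...,0]-.513,P[...,1]+.3117)<.06)&(p.max(2)<60)&(A['d']>.3)
Q=P[m];print(len(Q),Q.min(0),Q.max(0),np.median(Q,0))
h=cv2.convexHull(Q[:,:2].astype(np.float32))[:,0]
q=h[(h[:,1]>-.30)]
r=least_squares(lambda c:np.hypot(q[:,0]-c[0],q[:,1]-c[1])-.0455,(.513,-.3156),loss='soft_l1',f_scale=.001);print(r.x,(r.fun*1000).round(1))
"
```

```text
262 [ 0.4708 -0.3072  0.0814] [ 0.5495 -0.2678  0.0999] [ 0.5079 -0.287   0.0879]
[ 0.5131 -0.3134] [-3.2 -1.9  0.4  0.4  0.5  0.8 -0.2  0.4 -0.2 -0.2 -0.5 -0.1  1.5  0.2
 -3.9]
```

```bash
python3 -m inch '[0.2,0.02,0,0,0,0.02,5, 0.45,0.02,0,0,0,0.02,5, 0.65,0.02,0,0,0,0.02,5, 0.8,0.02,0,0,0,0.02,5, 0.9,0.02,0,0,0,0.02,5]'; python3 -m inch '[0,0,0,0,0,0,5, 0,0,0,0,0,0,5, 0,0,0,0,0,0,5,0,0,0,0,0,0,5, 0,0,0,0,0,0,5]'; python3 -c "
from h import *
go((.5143,-.3123,.071),.24)"
```

```text
time_s: 9.1
tool_pos: [0.5132, -0.3113, 0.0755]
eef_rot: [[-0.002, 0.971, 0.237], [0.003, 0.237, -0.971], [-1.0, -0.001, -0.003]]
force: [0.6, 0.2, -0.6]
finger_gap: 0.0212
time_s: 9.6
tool_pos: [0.5133, -0.3114, 0.0757]
eef_rot: [[-0.002, 0.971, 0.237], [0.003, 0.237, -0.971], [-1.0, -0.001, -0.003]]
force: [0.2, 0.0, -1.0]
finger_gap: 0.0215
shift [0.188 0.029 0.045] turn [-0.006 -0.035  0.012] tcp [ 0.5133 -0.3114  0.0757] t 9.6 F [ 0.1607  0.034  -0.959 ] gap 0.021460989100293437
rot y [ 0.9715  0.2372 -0.0011] j [-0.5652  0.4748  1.693   0.0016  0.9767 -0.8056]
```

Still hanging free (Fz about -1 N) with the plug in the mouth. Continuing in small steps until the force shows contact.

```bash
python3 -m inch '[0.04,0,0,0,0,0,5, 0.08,0,0,0,0,0,5, 0.12,0,0,0,0,0,5, 0.12,0,0,0,0,0,5, 0.12,0,0,0,0,0,5]';  python3 -m inch '[0.03,0,0,0,0,0,5, 0.06,0,0,0,0,0,5, 0.06,0,0,0,0,0,5, 0.06,0,0,0,0,0,5, 0.06,0,0,0,0,0,5]'; python3 -c "
from h import *
go((.5143,-.3123,.071),.24)"
```

```text
time_s: 10.1
tool_pos: [0.5133, -0.3113, 0.0726]
eef_rot: [[-0.002, 0.971, 0.237], [0.003, 0.237, -0.971], [-1.0, -0.001, -0.003]]
force: [0.9, -0.8, -1.5]
finger_gap: 0.0212
time_s: 10.6
tool_pos: [0.5133, -0.3113, 0.0711]
eef_rot: [[-0.002, 0.971, 0.237], [0.003, 0.237, -0.971], [-1.0, -0.001, -0.003]]
force: [-0.0, -0.6, -2.3]
finger_gap: 0.0211
shift [0.005 0.03  0.047] turn [-0.005 -0.036  0.013] tcp [ 0.5133 -0.3113  0.0711] t 10.6 F [-0.0008 -0.6015 -2.2503] gap 0.02110234088036165
rot y [ 0.9714  0.2373 -0.0012] j [-0.5651  0.4796  1.6981  0.0016  0.9669 -0.8056]
```

```bash
python3 -m inch '[0.02,0,0,0,0,0,5, 0.04,0,0,0,0,0,5, 0.04,0,0,0,0,0,5, 0.04,0,0,0,0,0,5, 0.04,0,0,0,0,0,5]';  python3 -m inch '[0.02,0,0,0,0,0,5, 0.04,0,0,0,0,0,5, 0.04,0,0,0,0,0,5, 0.04,0,0,0,0,0,5, 0.04,0,0,0,0,0,5]'
```

```text
time_s: 11.1
tool_pos: [0.5134, -0.3114, 0.0708]
eef_rot: [[-0.001, 0.971, 0.237], [0.002, 0.237, -0.971], [-1.0, -0.001, -0.003]]
force: [-2.4, 1.5, 5.2]
finger_gap: 0.0215
time_s: 11.6
tool_pos: [0.5134, -0.3113, 0.0708]
eef_rot: [[-0.001, 0.971, 0.237], [0.002, 0.237, -0.971], [-1.0, -0.0, -0.002]]
force: [-1.9, 1.7, 8.5]
finger_gap: 0.021
```

Contact came at TCP z = 0.0708, exactly as predicted. Letting go and rising straight up.

```bash
python3 -m inch '[0,0,0,0,0,0,30, 0,0,0,0,0,0,45, 0,0,0,0,0,0,45, 0,0,0,0,0,0,45, 0,0,0,0,0,0,45]';  python3 -m inch '[-0.3,0,0,0,0,0,45, -0.8,0,0,0,0,0,45, -1.5,0,0,0,0,0,45, -2.5,0,0,0,0,0,45, -4,0,0,0,0,0,45]'; python3 -m inch '[-1.5,0,0,0,0,0,50, -2.2,0,-1.5,0,0,0,50, -2.2,0,-3.5,0,0,0,50, -2.2,0,-5,0,0,0,50, -2.2,0,-6,0,0,0,50]'; python3 -c "
from h import *
go((.5810,.162,.22),.24)
for n in ('scene','top'):
    p,d=bot.capture(n); np.savez(f'pics/{n}6.npz',p=p,d=d)
    crop(p,280,140,440,280,4,f'pics/{n}6c.png')
"
```

```text
time_s: 12.1
tool_pos: [0.5134, -0.3113, 0.0705]
eef_rot: [[-0.001, 0.971, 0.237], [0.002, 0.237, -0.971], [-1.0, -0.001, -0.003]]
force: [-0.7, -0.2, 0.3]
finger_gap: 0.0451
time_s: 12.6
tool_pos: [0.5126, -0.3111, 0.1709]
eef_rot: [[-0.004, 0.971, 0.237], [0.004, 0.237, -0.971], [-1.0, -0.003, -0.005]]
force: [0.2, -0.3, -0.0]
finger_gap: 0.0454
time_s: 13.1
tool_pos: [0.4764, -0.1634, 0.2283]
eef_rot: [[-0.002, 0.971, 0.238], [0.004, 0.238, -0.971], [-1.0, -0.001, -0.004]]
force: [-0.0, 0.3, 0.2]
finger_gap: 0.05
shift [  0.375   7.165 -11.642] turn [ 0.007 -0.047  0.01 ] tcp [ 0.4764 -0.1634  0.2283] t 13.1 F [-0.0419  0.2828  0.1532] gap 0.04998330119944292
rot y [ 0.9712  0.2383 -0.0009] j [-0.3551  0.1993  1.6949  0.003   1.2505 -0.5967]
```

View pics/top6c.png

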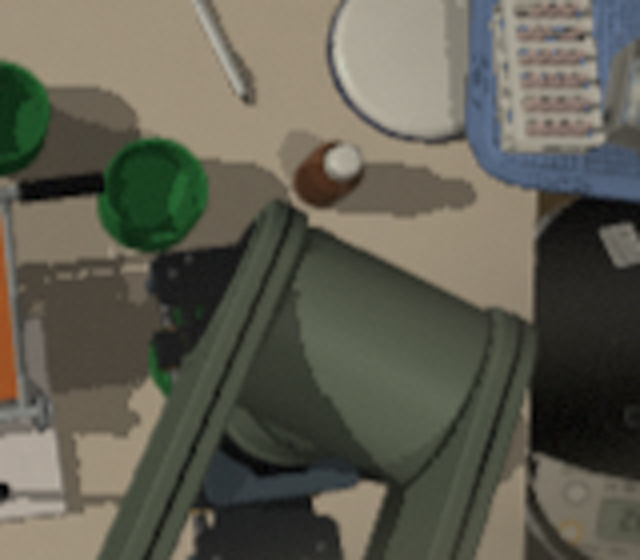

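View pics/scene6c.png

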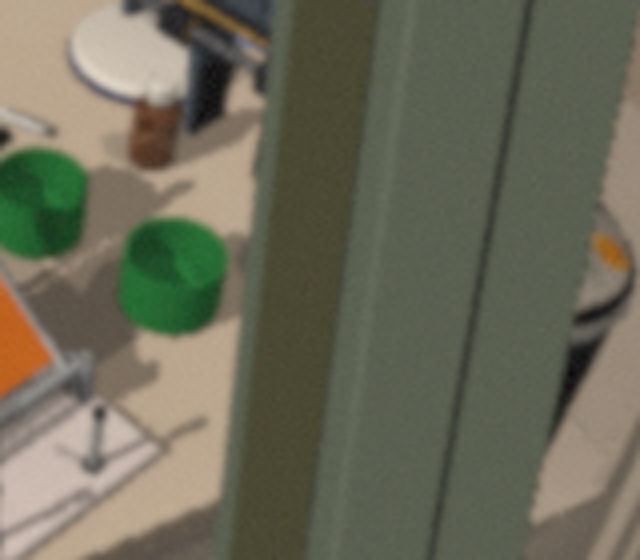

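```bash
python3 -m inch '[0.1,0.9,-1.5,0,0,0,50, 0.1,1.9,-3.0,0,0,0,50, 0.1,2.9,-4.6,0,0,0,50, 0.1,3.8,-6.2,0,0,0,50, 0.1,4.7,-7.7,0,0,0,50]'; python3 -c "
from h import *
go((.5830,.162,.21),.24)"
```

```text
time_s: 13.7
tool_pos: [0.5455, 0.0531, 0.2275]
eef_rot: [[-0.0, 0.971, 0.24], [0.004, 0.24, -0.971], [-1.0, 0.001, -0.004]]
force: [1.0, -0.0, -0.3]
finger_gap: 0.0503
shift [ 0.715  2.5   -3.867] turn [ 0.026 -0.041 -0.009] tcp [0.5455 0.0531 0.2275] t 13.7 F [ 1.0478 -0.0359 -0.2887] gap 0.05030839621399892
rot y [0.9708 0.2399 0.0007] j [ 0.0738  0.2687  1.6031  0.0038  1.2696 -0.1696]
```

```bash
python3 -m inch '[0,0.8,-1.2,0,0,0,50, 0.2,1.6,-2.4,0,0,0,50, 0.5,2.3,-3.5,0,0,0,50, 0.7,2.5,-3.87,0,-0.04,0,50, 0.7,2.5,-3.87,0,-0.04,0,50]';python3 -m inch '[0,0,0,0,0,0,50, 0,0,0,0,0,0,50, 0,0,0,0,0,0,50, 0,0,0,0,0,0,50, 0,0,0,0,0,0,50]'; python3 -c "
from h import *
go((.5830,.162,.118),.24)
for n in ('scene','top'):
    p,d=bot.capture(n); np.savez(f'pics/{n}7.npz',p=p,d=d);cv2.imwrite(f'pics/{n}7.png',p)
    crop(p,180,130,400,280,3.6,f'pics/{n}7c.png')
"
```

```text
time_s: 14.2
tool_pos: [0.5833, 0.1624, 0.2096]
eef_rot: [[-0.0, 0.97, 0.241], [-0.001, 0.241, -0.97], [-1.0, -0.001, 0.001]]
force: [-0.1, -0.3, 0.5]
finger_gap: 0.0499
time_s: 14.7
tool_pos: [0.5832, 0.1618, 0.21]
eef_rot: [[-0.0, 0.971, 0.241], [-0.001, 0.241, -0.971], [-1.0, -0.0, 0.001]]
force: [-0.0, -0.8, -0.0]
finger_gap: 0.05
shift [ 3.679 -0.007 -0.011] turn [0.036 0.008 0.002] tcp [0.5832 0.1618 0.21  ] t 14.7 F [-0.0455 -0.7682 -0.0473] gap 0.04995398370581152
rot y [ 0.9706  0.2408 -0.0002] j [ 0.252   0.3699  1.4986 -0.0007  1.2732  0.0091]
```

View pics/top7c.png

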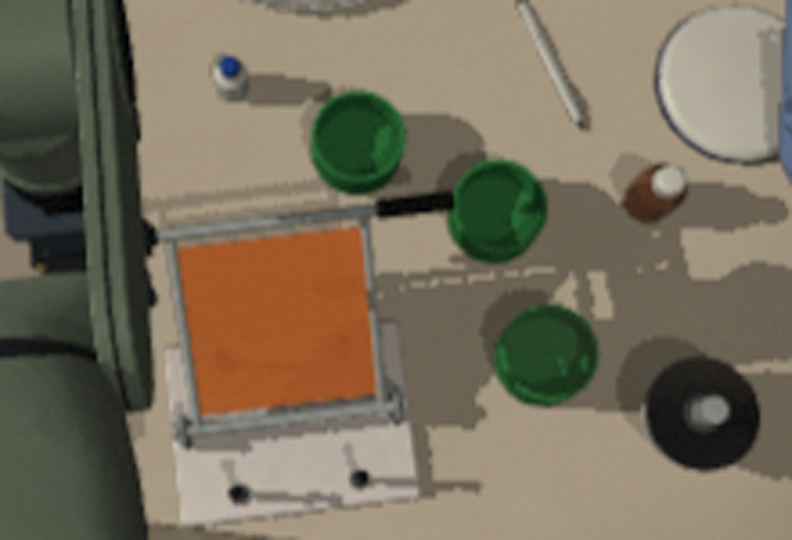

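View pics/scene7c.png

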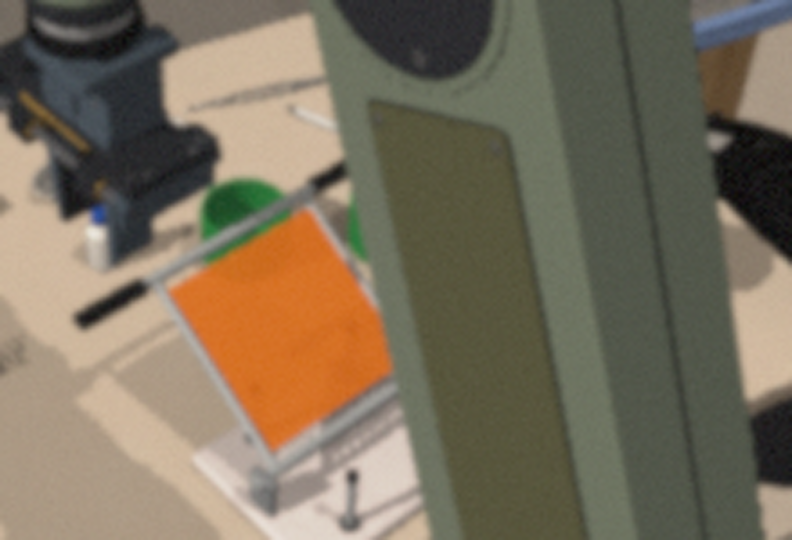

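In the top view the cover sits on the pot (crop (702,412), knob at (710,410)). In the scene view the gripper stands above the left grip (crop (110,305)). Checking the seating with depth.

```bash
python3 -c "
from h import *
A=np.load('pics/top7.npz');P=cloud('top',A['d']);p=A['p']
m=(P[...,2]>.045)&(P[...,2]<.075)&(np.hypot(P[...,0]-.514,P[...,1]+.313)<.055)&(p.max(2)<60)&(A['d']>.3)
Q=P[m];C=Q.mean(0);V=np.linalg.svd(Q-C,full_matrices=False)[2];n=V[2]*np.sign(V[2][2])
print(len(Q),'top z',np.median(Q[:,2]),'tilt',np.arccos(n[2]),n,'ctr',(Q.min(0)+Q.max(0))/2,np.ptp(Q,axis=0),cv2.minEnclosingCircle(Q[:,:2].astype(np.float32)))
m2=(P[...,2]>.075)&(P[...,2]<.12)&(np.hypot(P[...,0]-.514,P[...,1]+.313)<.055)
print('knob',P[m2].mean(0),P[m2][:,2].max())
"
```

```text
671 top z 0.059930407866566116 tilt 0.0019526941065541453 [-0.0013 -0.0014  1.    ] ctr [ 0.5134 -0.3121  0.0595] [0.0863 0.0894 0.0135] ((0.5117554068565369, -0.3121829926967621), 0.045770660042762756)
knob [ 0.5111 -0.3101  0.0911] 0.09819701122581925
```

Level to 0.002 rad, disc top 60 mm, centred. Now going down towards the grip.

```bash
python3 -m inch '[0.6,0,0,0,0,0,50, 1.2,0,0,0,0,0,50, 1.6,0,0,0,0,0,50, 1.8,0,0,0,0,0,50, 1.9,0,0,0,0,0,50]'; python3 -c "
from h import *
go((.5830,.162,.118),.24)
for n in ('scene',):
    p,d=bot.capture(n); np.savez(f'pics/{n}8.npz',p=p,d=d)
    crop(p,170,130,300,260,4.5,f'pics/{n}8c.png')
"
```

```text
time_s: 15.3
tool_pos: [0.5832, 0.1621, 0.1619]
eef_rot: [[-0.001, 0.97, 0.241], [-0.001, 0.241, -0.97], [-1.0, -0.001, 0.001]]
force: [-0.2, 0.3, 0.2]
finger_gap: 0.05
shift [ 1.758 -0.006  0.001] turn [0.041 0.007 0.01 ] tcp [0.5832 0.1621 0.1619] t 15.3 F [-0.1516  0.3471  0.2296] gap 0.050010641008797055
rot y [ 0.9705  0.2412 -0.0009] j [ 0.2524  0.4028  1.5722 -0.0006  1.1676  0.0091]
```

View pics/scene8c.png

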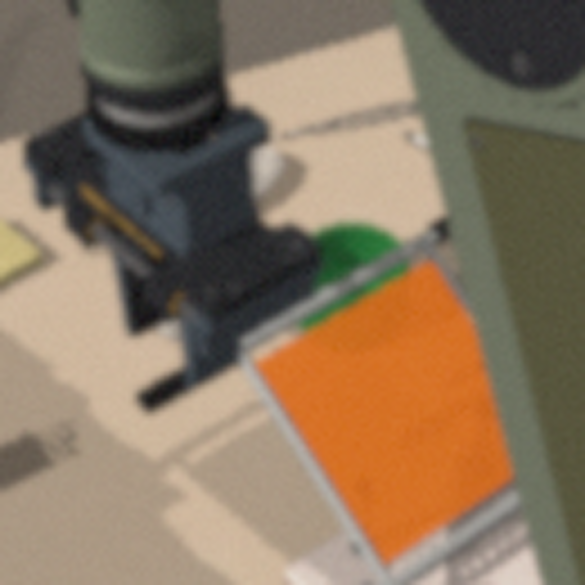

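```bash
python3 -m inch '[0.5,0,0,0,0,0,50, 1.0,0,0,0,0,0,50, 1.4,0,0,0,0,0,50, 1.65,0,0,0,0,0,50, 1.75,0,0,0,0,0,50]'; python3 -c "
from h import *
go((.5830,.162,.118),.24)
for n in ('scene',):
    p,d=bot.capture(n); np.savez(f'pics/{n}9.npz',p=p,d=d)
    crop(p,170,130,300,260,4.5,f'pics/{n}9c.png')
"
```

```text
time_s: 15.85
tool_pos: [0.5826, 0.1619, 0.117]
eef_rot: [[-0.002, 0.97, 0.241], [-0.001, 0.241, -0.97], [-1.0, -0.003, 0.001]]
force: [-1.2, 0.5, -0.4]
finger_gap: 0.0501
shift [-0.041  0.015  0.   ] turn [0.042 0.008 0.03 ] tcp [0.5826 0.1619 0.117 ] t 15.85 F [-1.2329  0.5443 -0.4212] gap 0.05006849041961836
rot y [ 0.9705  0.2412 -0.0027] j [ 0.2524  0.4403  1.6332 -0.0008  1.0707  0.0091]
```

View pics/scene9c.png

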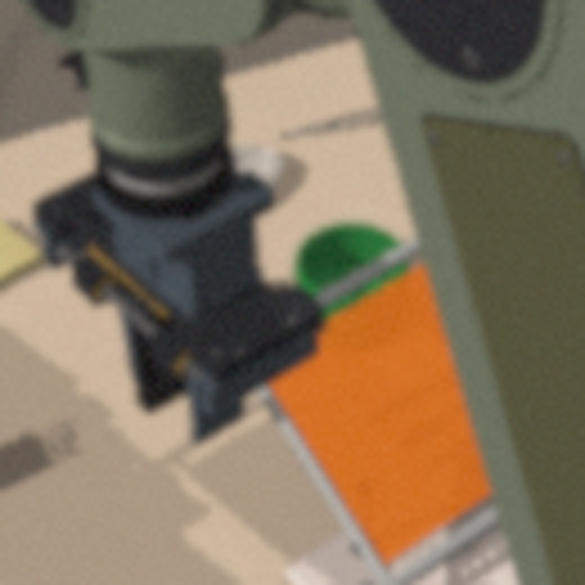

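```bash
python3 -m inch '[0,0,0,0,0,0,30, 0,0,0,0,0,0,20, 0,0,0,0,0,0,5, 0,0,0,0,0,0,5, 0,0,0,0,0,0,5]'; python3 -m inch '[0,0,0,0,0,0,5, 0,0,0,0,0,0,5, 0,0,0,0,0,0,5, 0,0,0,0,0,0,5, 0,0,0,0,0,0,5]'; python3 -c "
from h import *
go((.5830,.162,.118),.24)
for n in ('scene',):
    p,d=bot.capture(n); np.savez(f'pics/{n}10.npz',p=p,d=d)
    crop(p,170,130,300,260,4.5,f'pics/{n}10c.png')
"
```

```text
time_s: 16.4
tool_pos: [0.5832, 0.1621, 0.1175]
eef_rot: [[-0.001, 0.97, 0.241], [-0.001, 0.241, -0.97], [-1.0, -0.001, 0.001]]
force: [1.3, 1.3, -0.6]
finger_gap: 0.0154
time_s: 16.9
tool_pos: [0.5833, 0.1621, 0.1174]
eef_rot: [[-0.001, 0.971, 0.241], [-0.001, 0.241, -0.971], [-1.0, -0.001, 0.001]]
force: [0.3, -0.2, -1.0]
finger_gap: 0.0153
shift [-0.023 -0.01   0.   ] turn [0.039 0.007 0.011] tcp [0.5833 0.1621 0.1174] t 16.9 F [ 0.3202 -0.1878 -1.05  ] gap 0.015302970902575133
rot y [ 0.9705  0.241  -0.001 ] j [ 0.2524  0.44    1.6325 -0.0007  1.0701  0.0093]
```

View pics/scene10c.png

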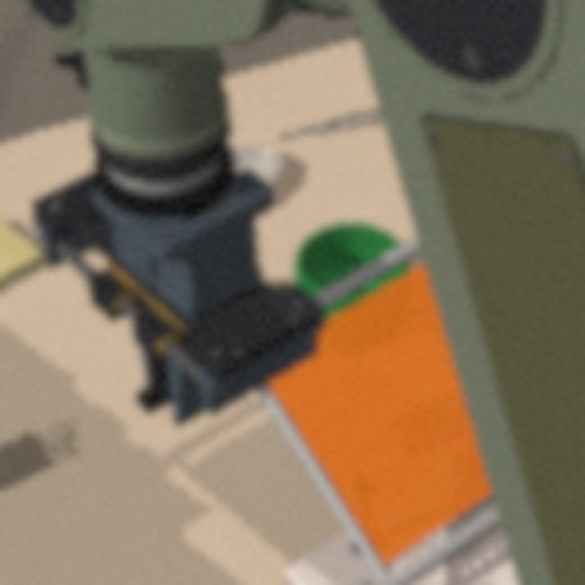

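```bash
python3 -m inch '[-0.28,-0.19,0,0,0,0,5, -0.55,-0.4,0,0,0,0,5, -0.81,-0.61,0,0,0,0,5, -1.06,-0.84,0,0,0,0,5, -1.3,-1.09,0,0,0,0,5]'; python3 -c "
from h import *
s=bot.observe();p=np.array(s['tool_pos'])-np.array([.5833,.1621,.1174])
X=np.array([.971,.24]);dx=p[:2]@X;up=p[2];print(dx,up,'cross',p[:2]@[-.24,.971],'angle',np.arctan2(.170*.8415+dx,.170*.5403+up),'r',np.hypot(.170*.8415+dx,.170*.5403+up),s['force'],s['finger_gap'],s['qd'])
"
```

```text
time_s: 17.45
tool_pos: [0.5573, 0.1557, 0.1513]
eef_rot: [[0.002, 0.971, 0.241], [0.0, 0.241, -0.971], [-1.0, 0.002, 0.0]]
force: [2.8, 0.4, 0.1]
finger_gap: 0.0153
-0.026789780490471087 0.03385263894143267 cross 5.327674020637674e-05 angle 0.7464111758912338 r 0.17122793612818268 [2.7756 0.4334 0.1172] 0.015314602027319985 [ 0.0007 -0.1435  0.0642 -0.0009  0.0757  0.001 ]
```

```bash
cat > sw.py <<'E'
from h import *
def st():
    s=bot.observe();p=np.array(s['tool_pos'])-np.array([.5833,.1621,.1174])
    X=np.array([.971,.24]);dx=p[:2]@X;up=p[2];a=np.arctan2(.170*.8415+dx,.170*.5403+up)
    print('angle',a,'r',np.hypot(.170*.8415+dx,.170*.5403+up),'cross',p[:2]@[-.24,.971],'F',np.array(s['force']),'gap',s['finger_gap'],'t',s['time_s'],"roty",np.array(s['eef_rot'])[:,1])
    return dx,up,a
def plan(angles):
    dx,up,a=st()
    for b in angles: print(b,"y",round((.170*(np.sin(b)-.8415)-dx)/.025,2),"x",round(-(.170*(np.cos(b)-.5403)-up)/.025,2))
E
python3 -m inch '[-0.17,-0.27,0,0,0,0,5, -0.38,-0.54,0,0,0,0,5, -0.58,-0.81,0,0,0,0,5, -0.77,-1.1,0,0,0,0,5, -0.94,-1.39,0,0,0,0,5]'; python3 -c "
from sw import *
plan([.46,.42,.38,.34,.3])"
```

```text
time_s: 17.95
tool_pos: [0.5255, 0.1479, 0.1772]
eef_rot: [[0.009, 0.97, 0.241], [0.002, 0.241, -0.971], [-1.0, 0.01, 0.0]]
force: [5.4, 1.8, 4.5]
finger_gap: 0.0156
angle 0.5035552393784145 r 0.17308706559859965 cross 0.0001054992260976345 F [5.3685 1.8098 4.4788] gap 0.01563683444793648 t 17.95 roty [0.9705 0.2411 0.0096]
0.46 y -0.32 x -0.03
0.42 y -0.57 x -0.14
0.38 y -0.82 x -0.25
0.34 y -1.07 x -0.35
0.3 y -1.33 x -0.43
```

```bash
python3 -m inch '[-0.04,-0.15,0,0,0,-0.1,5, -0.1,-0.3,0,0,0,-0.1,5, -0.15,-0.45,0,0,0,-0.1,5, -0.2,-0.57,0,0,0,-0.1,5, -0.2,-0.57,0,0,0,-0.1,5]'; python3 -c "
from sw import *
plan([.38,.34,.3,.26,.22])
A={}
for n in ('scene','top'):
    p,d=bot.capture(n); np.savez(f'pics/{n}11.npz',p=p,d=d)
    crop(p,170,130,330,280,3.6,f'pics/{n}11c.png')
    P=cloud(n,d);ok=d>.3
    h=cv2.cvtColor(p,cv2.COLOR_BGR2HSV)
    m=((h[...,0]<14)&(h[...,1]>190)&(h[...,2]>110)).astype(np.uint8)
    c=max(cv2.findContours(m,0,cv2.CHAIN_APPROX_NONE)[0],key=cv2.contourArea)
    mm=np.zeros_like(m);cv2.drawContours(mm,[c],-1,1,-1);mm=cv2.erode(mm,np.ones((3,3)))
    Q=P[(mm>0)&ok];C=np.median(Q,0);Q=Q[np.linalg.norm(Q-C,axis=1)<.15]
    for _ in range(4):
        C=Q.mean(0);V=np.linalg.svd(Q-C,full_matrices=False)[2];nr=V[2]*np.sign(-V[2][0]);r=(Q-C)@nr;Q=Q[abs(r)<3*r.std()]
    print(n,len(Q),'angle',np.arcsin(nr[2]),'yaw',np.arctan2(-nr[1],-nr[0]))
"
```

```text
time_s: 18.45
tool_pos: [0.5132, 0.1449, 0.1837]
eef_rot: [[0.006, 0.97, 0.241], [0.001, 0.241, -0.97], [-1.0, 0.006, 0.0]]
force: [5.0, 2.1, 6.2]
finger_gap: 0.0153
angle 0.4210162013758888 r 0.1733307953064149 cross 0.00016846775937678565 F [4.9743 2.1247 6.1511] gap 0.015281921762170804 t 18.45 roty [0.9705 0.2411 0.0062]
0.38 y -0.31 x 0.01
0.34 y -0.57 x -0.08
0.3 y -0.82 x -0.17
0.26 y -1.09 x -0.24
0.22 y -1.35 x -0.31
scene 1457 angle 0.42980301983025226 yaw 0.24236359435099974
top 389 angle 0.4268127503028855 yaw 0.24019960050729408
```

View pics/scene11c.png

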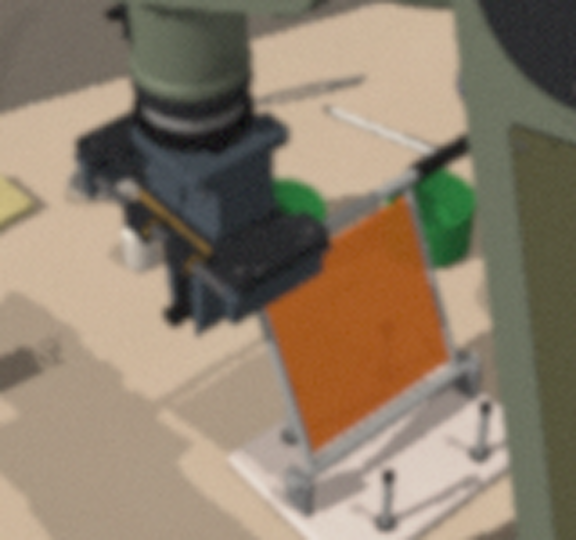

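Camera angle (0.43 from both views) agrees with the arm's 0.42. The shield pushes the hand outward by about 8 N, so I'll use the measured radius of 173 mm from here.

```bash
cat >> sw.py <<'E'
def plan2(angles,R=.1735):
    dx,up,a=st();cx=.170*.8415+dx;cz=.170*.5403+up
    for b in angles: print(b,"x",round(-(R*np.cos(b)-cz)/.025,2),"y",round((R*np.sin(b)-cx)/.025,2))
def cam(k):
    for n in ('scene','top'):
        p,d=bot.capture(n); np.savez(f'pics/{n}{k}.npz',p=p,d=d)
        crop(p,170,130,330,280,3.6,f'pics/{n}{k}c.png')
        P=cloud(n,d);ok=d>.3
        h=cv2.cvtColor(p,cv2.COLOR_BGR2HSV)
        m=((h[...,0]<14)&(h[...,1]>190)&(h[...,2]>70)).astype(np.uint8)
        c=max(cv2.findContours(m,0,cv2.CHAIN_APPROX_NONE)[0],key=cv2.contourArea)
        mm=np.zeros_like(m);cv2.drawContours(mm,[c],-1,1,-1);mm=cv2.erode(mm,np.ones((3,3)))
        Q=P[(mm>0)&ok]
        if len(Q)<60: print(n,len(Q),'few');continue
        C=np.median(Q,0);Q=Q[np.linalg.norm(Q-C,axis=1)<.15]
        for _ in range(4):
            C=Q.mean(0);V=np.linalg.svd(Q-C,full_matrices=False)[2];nr=V[2]*np.sign(-V[2][0]);r=(Q-C)@nr;Q=Q[abs(r)<3*r.std()]
        print(n,len(Q),'angle',np.arcsin(nr[2]),'yaw',np.arctan2(-nr[1],-nr[0]),'resid',r.std())
E
python3 -c "
from sw import *
plan2([.38,.34,.3,.26,.22])"
```

```text
angle 0.4221541911957596 r 0.17331799900549977 cross 0.00015092056090401908 F [5.1124 2.8238 6.5831] gap 0.015228460644899263 t 18.55 roty [0.9705 0.2411 0.0062]
0.38 x -0.12 y -0.27
0.34 x -0.22 y -0.53
0.3 x -0.31 y -0.79
0.26 x -0.38 y -1.06
0.22 x -0.45 y -1.33
```

```bash
python3 -m inch '[-0.12,-0.27,0,0,0,-0.05,5, -0.22,-0.53,0,0,0,-0.05,5, -0.31,-0.79,0,0,0,-0.05,5, -0.38,-1.06,0,0,0,-0.05,5, -0.45,-1.33,0,0,0,-0.05,5]'; python3 -c "
from sw import *
plan2([.19,.16,.13,.1,.08,.06,.04,.02,0])"
```

```text
time_s: 19.05
tool_pos: [0.4805, 0.137, 0.1953]
eef_rot: [[0.003, 0.97, 0.241], [0.001, 0.241, -0.97], [-1.0, 0.003, -0.0]]
force: [3.9, 2.2, 5.6]
finger_gap: 0.0152
angle 0.21586112952405165 r 0.17381967764648074 cross 0.00024934976368533627 F [3.8802 2.2389 5.6498] gap 0.015195550418896878 t 19.05 roty [0.9705 0.2411 0.0027]
0.19 x -0.02 y -0.18
0.16 x -0.06 y -0.38
0.13 x -0.09 y -0.59
0.1 x -0.11 y -0.8
0.08 x -0.13 y -0.93
0.06 x -0.14 y -1.07
0.04 x -0.14 y -1.21
0.02 x -0.15 y -1.35
0 x -0.15 y -1.49
```

```bash
python3 -m inch '[-0.03,-0.2,0,0,0,0,5, -0.07,-0.4,0,0,0,0,5, -0.09,-0.57,0,0,0,0,5, -0.11,-0.7,0,0,0,0,5, -0.12,-0.8,0,0,0,0,5]'; python3 -m inch '[0,0,0,0,0,0,5, 0,0,0,0,0,0,5, 0,0,0,0,0,0,5, 0,0,0,0,0,0,5, 0,0,0,0,0,0,5]'; python3 -c "
from sw import *
plan2([.08,.06,.04,.02,0]); cam(12)"
```

```text
time_s: 19.55
tool_pos: [0.4606, 0.1321, 0.1981]
eef_rot: [[0.002, 0.97, 0.241], [0.001, 0.241, -0.97], [-1.0, 0.002, -0.0]]
force: [2.0, 1.6, 2.2]
finger_gap: 0.0152
time_s: 20.05
tool_pos: [0.4607, 0.1321, 0.1981]
eef_rot: [[0.002, 0.971, 0.241], [0.001, 0.241, -0.971], [-1.0, 0.002, -0.0]]
force: [1.5, 0.6, 4.3]
finger_gap: 0.0154
angle 0.09721527734321239 r 0.17340340171679308 cross 0.00033769941381726323 F [1.4643 0.5933 4.3494] gap 0.015437660997504057 t 20.05 roty [0.9705 0.2411 0.002 ]
0.08 x -0.01 y -0.12
0.06 x -0.02 y -0.26
0.04 x -0.03 y -0.4
0.02 x -0.04 y -0.53
0 x -0.04 y -0.67
scene 815 angle 0.09716661357374598 yaw 0.2432875660993759 resid 0.0011353688231620477
top 8 few
```

View pics/scene12c.png

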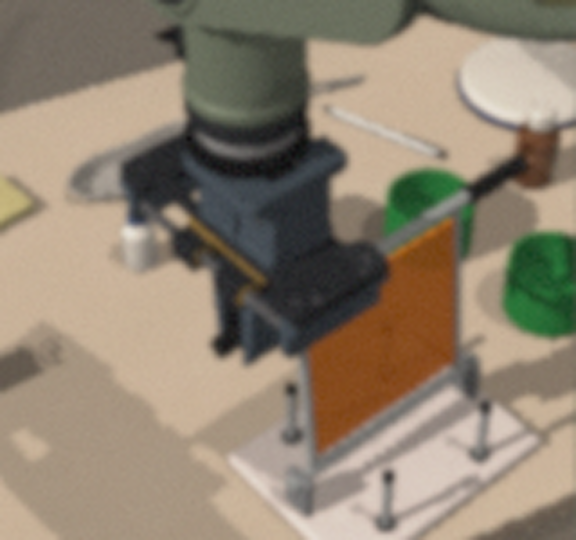

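Both readings give 0.097 rad with the shield nearly upright. Now the last 17 mm, slowly.

```bash
python3 -m inch '[-0.01,-0.13,0,0,0,0,5, -0.02,-0.27,0,0,0,0,5, -0.03,-0.42,0,0,0,0,5, -0.04,-0.55,0,0,0,0,5, -0.04,-0.66,0,0,0,0,5]'; python3 -m inch '[0,0,0,0,0,0,5, 0,0,0,0,0,0,5, 0,0,0,0,0,0,5, 0,0,0,0,0,0,5, 0,0,0,0,0,0,5]';python3 -m inch '[0,0,0,0,0,0,5, 0,0,0,0,0,0,5, 0,0,0,0,0,0,5, 0,0,0,0,0,0,5, 0,0,0,0,0,0,5]'; python3 -c "
from sw import *
plan2([0]); cam(13)
P=cloud('top',np.load('pics/top13.npz')['d']);p=np.load('pics/top13.npz')['p']
cv2.imwrite('pics/top13.png',p);print(bot.observe()['qd'])
m=(P[...,2]>.045)&(P[...,2]<.075)&(np.hypot(P[...,0]-.514,P[...,1]+.313)<.055)&(p.max(2)<60)
Q=P[m];C=Q.mean(0);V=np.linalg.svd(Q-C,full_matrices=False)[2]
print(len(Q),np.median(Q[:,2]),V[2],cv2.minEnclosingCircle(Q[:,:2].astype(np.float32)))
"
```

```text
time_s: 20.65
tool_pos: [0.444, 0.1281, 0.1989]
eef_rot: [[0.001, 0.971, 0.241], [0.001, 0.241, -0.971], [-1.0, 0.001, -0.001]]
force: [2.1, 2.2, 2.7]
finger_gap: 0.0156
time_s: 21.15
tool_pos: [0.4441, 0.1281, 0.1989]
eef_rot: [[0.001, 0.971, 0.241], [0.001, 0.241, -0.971], [-1.0, 0.001, -0.001]]
force: [1.6, 2.2, 2.4]
finger_gap: 0.0154
time_s: 21.65
tool_pos: [0.4441, 0.1281, 0.1989]
eef_rot: [[0.001, 0.971, 0.241], [0.001, 0.241, -0.971], [-1.0, 0.001, -0.001]]
force: [1.6, 2.7, 2.4]
finger_gap: 0.0155
angle -0.001429156469183179 r 0.1733691851732874 cross 0.00038598342948473603 F [1.6448 2.7175 2.3878] gap 0.015488816617660116 t 21.65 roty [0.9705 0.241  0.0014]
0 x -0.01 y 0.01
scene 591 angle -0.0020984636352635827 yaw 0.24221359433213546 resid 0.0010226632542006705
top 1 few
[ 0.0012 -0.0002  0.0015 -0.0007  0.0007  0.0007]
702 0.05978891284799248 [-0.0003  0.0031 -1.    ] ((0.5127790570259094, -0.3120807707309723), 0.04589608311653137)
```

View pics/scene13c.png

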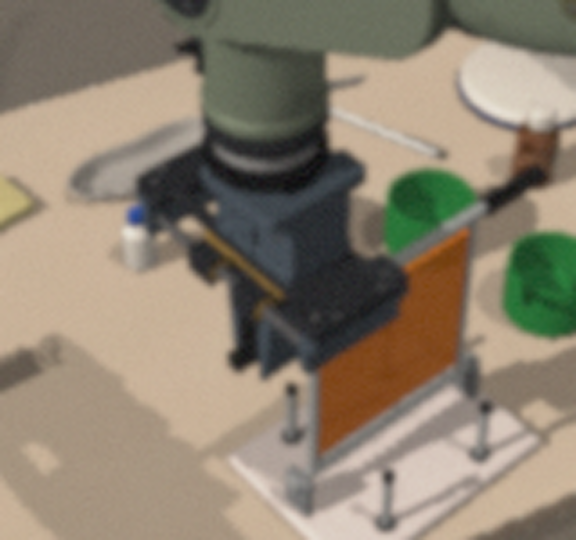

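View pics/top13.png

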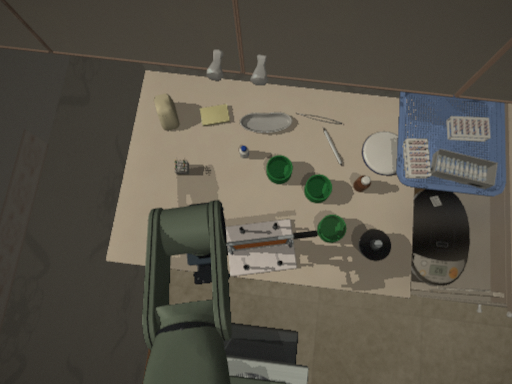

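The shield stands upright (arm -0.001 rad, camera -0.002 rad) and the arm is still. The cover is seated at top-view (375,244), and the bottles and file block are where they started. Handing in.

```bash
python3 -c "
from bench import bot
print(bot.close_job())
s=bot.observe();print(s['time_s'],s['tool_pos'],s['finger_gap'],s['force'])"
```

```text
the job is handed in; nothing more can be done
None
the job is handed in; nothing more can be done
```

The cover is seated level on the white pot and let go. The shield is held by its left grip at the balance point, and the job was handed in at about 21.8 s of the 69 s allowed.

- **Cover:** I picked it up by the knob and lowered it until it touched the rim. Contact came at TCP z = 0.0708 m, as predicted, and the last reading before release was about 8 N. The last look showed the disc top at 60 mm, where 61 mm is expected. It was level to about 0.003 rad and centred within about 2 mm of the measured rim.
- **Shield:** The angle was -0.001 rad by the arm's position and -0.002 rad by the scene camera. The joints were still, and the fingers were closed on the sleeve at a 15.4 mm gap. The wrist force was about 4 N, which fits a holding grip.
- **Bottles and file block:** They look unmoved in the last top picture. I compared this by eye only and did not measure it.

**Disagreements and limits:**
- The top camera saw too little of the upright panel to give an angle, so the final angle rests on the scene camera and the arm's position.
- The hand's measured swing radius came out at 173 mm instead of 170 mm. It caused at most about 8 N of outward push, and I corrected for it during the swing.
- No verdict is reported when the job is handed in, and the state cannot be read afterwards, so I have no measurements from the final second.

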